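# Gauge the gap of a slide fixture and hold the taper gauge at its drag depth

## Robot

A 6-joint arm with a two-finger parallel gripper is mounted at the origin on a cart in front of the work surface, level with it; the furniture and walls round the work are solid. World frame = base frame: x ahead of the robot, y to its left, z up, the work surface at z = 0. Lengths are in m, angles in rad, forces in N, time in s.
With the tool pointing down it reaches from about 0.3 to 0.775 m from the base axis. Payload 14.6 kg.
Tool frame: the origin (TCP) lies between the finger pads; the fingertips stand 8 mm ahead of it and the grasp point (between the pads) lies 11 mm behind it; z points along the fingers, y is the direction in which the jaws open and shut (so a half turn about z gives the same grasp; the last joint's range is limited). The gripper opens to 94 mm and grips with 3 to 60 N. Pads are 16 mm wide; open, the fingers measure 119 mm over their backs; the gripper's body (75 mm by 177 mm) begins 78 mm behind the grasp point.
Start: joints at [-1.384, 0.3, 1.521, -0, 1.321, -0.067], TCP at [0.138, -0.532, 0.213] pointing down, gripper open.
Joint ranges: [-3.03, 3.03], [-0.79, 2.21], [0.23, 2.52], [-1.04, 4.18], [0, 3.07], [-2.55, 2.55]. Speed limits (rad/s): [2.22, 2.22, 2.57, 3.14, 3.14, 3.14].

## Interface

Orientations are given as [roll, pitch, yaw] about the fixed x, y, z axes, in that order (R = Rz(yaw) Ry(pitch) Rx(roll)).
In Python, from station import ctrl, viewer, workorder gives the robot as it stands.
- The arm moves only by the tool play_rows, never from a script. Its argument "commands" is a list of rows, each an object of numbers: "dx", "dy", "dz": the shift along the tool's x, y, z in m; "ax", "ay", "az": the turn, a rotation vector about the tool's x, y, z in degrees. In form: [{"dx": .., "dy": .., "dz": .., "ax": .., "ay": .., "az": ..}, ...]. A call has exactly 5 rows; each row shifts and turns the pose as measured when the row begins, along the tool's axes as they then stand; what a row does not reach is not made up. A row lasts 1/12 s, in which the tool goes at most 41.7 mm and 7.16 degrees, less where a joint would pass 70% of its speed; a pose out of reach is approached as far as the arm can. A call with a gripper value outside its range is refused whole. "claw" is the opening, from 0 (shut) to 1 (fully open), set as the call begins (left out, the last holds). The fingers move at their own pace and stop on an object; "squeeze" is the grip in N (left out, the last holds). Time passes only in rows, so rows that do not move let the fingers close, or fill a call up. It gives the time, the measured TCP pose, the force and the opening at its end, in the units of the state.
- ctrl.get_obs(): the state, without advancing time (a new reading comes with each control period).
- viewer.camera(name): name is "scene" or "side" or "wrist"; returns the picture (384x512x3 uint8, red, green, blue); there is no depth.
- viewer.camera_model(name): a dict with "K" (3x3 intrinsics, pixels), "pose" (4x4, takes a point from camera to world coordinates); the wrist camera has in their place "T_tool_cam" (4x4, takes a point from camera to tool coordinates, whose origin is the TCP and whose axes are the flange's). Camera axes: x right, y down, z forward; pixel columns grow to the right and rows downward; lengths in m; the calibration is good to about 2 mm. A picture is of the moment at which its call begins: read the wrist's pose just before it. camera_model takes no time and is no camera call.
- workorder.hand_in(): hands the job in, once; it reports no verdict.
The state is a dict: "time_s": time; "qpos": joint angles; "joint_vel": joint speeds; "tau": joint torques, N m; "ee_pos": TCP position; "eef_rot": TCP orientation; "force": force on the tool from outside, world axes, zero at the start; "moment": the same for the moment, N m; "grip_width": finger opening in m.
Only numpy, scipy, OpenCV 4.12 (cv2) and the standard library are available. Lean on these libraries where they do the work, as an engineer would, in place of code of your own. Each camera call takes 0.05 s, during which the arm holds its last target. There are 200 camera calls.

## Task

Check the gap of the small grey fixture: pull its red slide knob fully out and push it fully home again, then take the blue-handled taper gauge out of its wooden stand and slide the blade upright down between the two plates until it drags snugly on both of them. Do not force it down to its collar; finish while still holding the gauge at that depth, and leave the other things on the bench alone.

Things in the scene. Friction and masses are not known exactly. Their poses are not given: they have to be found in the camera images.
- fixture: fixed grey fixture, base plate 110 x 94 x 10 mm; origin under its centre, x from the knob side (front, -x) to the back, y across the slot, z up. Two upright aluminium plates, 40 mm long along x and 6 mm thick, tops 68 mm above the bench with a 3 mm sloping lead-in, stand either side of a slot along x, open at the top and 58 mm deep
- slide_knob (a joint): the slide with the red knob and the plate on the -y side; 0 = fully home (the plates face each other), 0.026 m = fully out (drawn towards the fixture's -x). A spring detent of roughly 5 N holds it at either end
- knob_grip (a point): middle of the red knob: lying along the fixture's x, 21 to 24 mm in diameter, 26 mm long, 45 mm above the bench, 88 mm in front of the fixture's centre when home and 24 mm to its -y side; its inner end is 20 mm clear of the base plate's front edge. It rides with the slide
- slide_plate: the aluminium plate on the -y side of the slot, which rides with the knob; gives way outward (-y) on a spring of 1.5 N/mm, up to 8 mm; origin at the fixture's origin when home and not pushed
- fixed_plate: the aluminium plate on the +y side, which does not ride with the knob; gives way outward (+y) on a spring of 1.5 N/mm, up to 8 mm; origin up to 2.5 mm to +y of the fixture's
- slide_plate_face (a point): point on the inner face of the knob's plate, middle of its length, 64 mm above the bench (4 mm below the plate's top)
- fixed_plate_face (a point): the same point on the inner face of the other plate (+y side), which does not go with the knob. With the knob home the two points face each other across the gap, which is 4.5 to 7 mm and differs every time; the middle of the slot lies halfway between them
- stand: fixed wooden block 70 x 60 x 66 mm, origin under its centre, with an upright through hole (23.5 mm along its x, 17.5 mm along its y) in which the gauge hangs by its collar. (Keep the arm clear of the wide lamp hood at the left rear: its underside is 0.40 m above the bench, from x = 0.65 m back and y = 0.045 m leftward)
- gauge: loose taper gauge, 112 mm, 90 g, upright in the stand, x along the stand's x; origin at its tip, z up to the grip. Blade 60 mm long, 20 mm wide (x), thickness (y) 3 mm at the tip growing evenly to 15 mm; collar 32 x 24 x 5 mm; blue grip 24 (x) x 16 (y) mm from 66 to 112 mm. Same if turned half round. Snug: it takes a push of about 3 to 6 N, 10 to 30 mm past first touch
- gauge_grip (a point): middle of the gauge's blue grip, 92 mm above its tip
- loupe_b: loose black eye loupe with pegs, 40 x 35 x 39 mm, origin under its centre; leave alone
- cap_b: loose blue dust cap, 34 mm across, 20 mm tall, origin under its centre; leave alone
- die_b: loose brass-coloured pressing die, 22 mm across, 26 mm tall, origin under its centre; leave alone
There are look-alikes about, which are no part of the job. There is more than one size of the gauge; the job needs the smaller.

How it is judged:
By the outcome, as a careful person would: the job done as asked, in the order asked, and still so for the second after the job is handed in, while the arm keeps its last pose, push and grip.
It also fails if it takes over 48 s, if anything falls off the work surface, if the arm or the gripper's body presses on something with over 40 N, if the wrist force passes 120 N, or if a joint passes its speed limit or range.

## Working session

There is one attempt and no reset: what is moved stays moved. The work goes in short steps, Python scripts to look and compute and a tool call to move; the robot and the scene stay as the last step left them, time stands still between calls to the robot, and variables do not carry over. Pictures are saved under pics/ and viewed, about 8 in all and at most 12, crops included, and the job is handed in when it is done.

Besides the shell and the picture viewer there is one more tool, called after ">>>" as a command line: name --argument value ..., lists and objects as JSON in quotes. play_rows: Moves the arm, as the interface text tells. Its arguments: {"type":"object","properties":{"commands":{"type":"array","items":{"type":"object","properties":{"dx":{"type":"number"},"dy":{"type":"number"},"dz":{"type":"number"},"ax":{"type":"number"},"ay":{"type":"number"},"az":{"type":"number"}}}},"claw":{"type":"number"},"squeeze":{"type":"number"}},"required":["commands"]}

```bash
mkdir -p pics; cat > h.py <<'E'
import numpy as np,cv2
from station import ctrl,viewer,workorder
from scipy.spatial.transform import Rotation as R
def snap(n,f):
    im=viewer.camera(n); cv2.imwrite('pics/'+f,im[:,:,::-1]); return im
def T_tool():
    o=ctrl.get_obs(); T=np.eye(4); T[:3,:3]=R.from_euler('xyz',o['eef_rot']).as_matrix(); T[:3,3]=o['ee_pos']; return T
def pose(n,T=None):
    m=viewer.camera_model(n); K=np.array(m['K'])
    return K,(np.array(m['pose']) if 'pose' in m else (T_tool() if T is None else T)@np.array(m['T_tool_cam']))
def ray(n,uv,T=None):
    K,P=pose(n,T); d=P[:3,:3]@np.linalg.solve(K,[uv[0],uv[1],1]); return P[:3,3],d
def onz(n,uv,z,T=None):
    o,d=ray(n,uv,T); return o+d*(z-o[2])/d[2]
def proj(n,X,T=None):
    K,P=pose(n,T); c=P[:3,:3].T@(np.array(X)-P[:3,3]); p=K@c; return p[:2]/p[2]
E
python3 - <<'E'
from h import *
a=snap('scene','a.png');b=snap('side','b.png')
cv2.imwrite('pics/ab.png',cv2.resize(a,(800,600),interpolation=cv2.INTER_CUBIC)[:,:,::-1])
cv2.imwrite('pics/b2.png',cv2.resize(b,(800,600),interpolation=cv2.INTER_CUBIC)[:,:,::-1])
np.set_printoptions(precision=3,suppress=True)
for n in('scene','side'):print(pose(n))
print(viewer.camera_model('wrist'),ctrl.get_obs())
E
```

```text
(array([[459.046,   0.   , 254.856],
       [  0.   , 459.046, 189.84 ],
       [  0.   ,   0.   ,   1.   ]]), array([[ 0.625, -0.6  ,  0.5  , -0.144],
       [-0.781, -0.473,  0.407, -0.874],
       [-0.007, -0.645, -0.764,  1.227],
       [ 0.   ,  0.   ,  0.   ,  1.   ]]))
(array([[371.85 ,   0.   , 256.797],
       [  0.   , 371.85 , 190.169],
       [  0.   ,   0.   ,   1.   ]]), array([[-0.993,  0.092, -0.073,  0.662],
       [ 0.117,  0.806, -0.581,  0.369],
       [ 0.006, -0.585, -0.811,  0.942],
       [ 0.   ,  0.   ,  0.   ,  1.   ]]))
{'K': array([[295.554,   0.   , 257.939],
       [  0.   , 295.554, 194.539],
       [  0.   ,   0.   ,   1.   ]]), 'T_tool_cam': array([[ 0.   , -0.963, -0.271,  0.079],
       [ 1.   ,  0.   ,  0.   ,  0.   ],
       [-0.   , -0.271,  0.963, -0.17 ],
       [ 0.   ,  0.   ,  0.   ,  1.   ]])} {'time_s': 0.1, 'qpos': array([-1.384,  0.3  ,  1.522, -0.   ,  1.321, -0.067]), 'joint_vel': array([-0.001, -0.001, -0.003,  0.001,  0.001,  0.001]), 'tau': array([  0.001, -53.265, -35.328,   0.071,   0.024,  -0.   ]), 'ee_pos': array([ 0.138, -0.532,  0.213]), 'eef_rot': array([-3.141, -0.   ,  0.254]), 'force': array([ 0.52 , -0.032, -0.705]), 'moment': array([0.025, 0.058, 0.017]), 'grip_width': 0.09395387546435742}
```

View pics/ab.png

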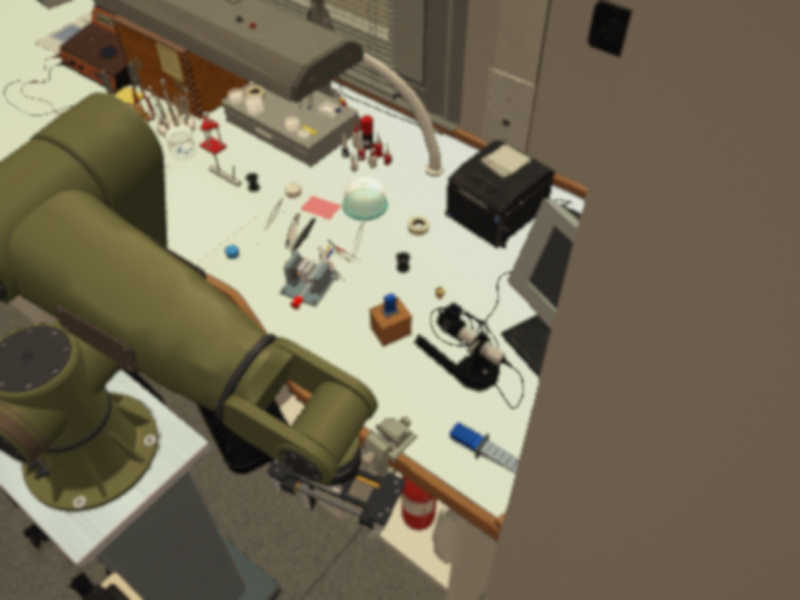

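View pics/b2.png

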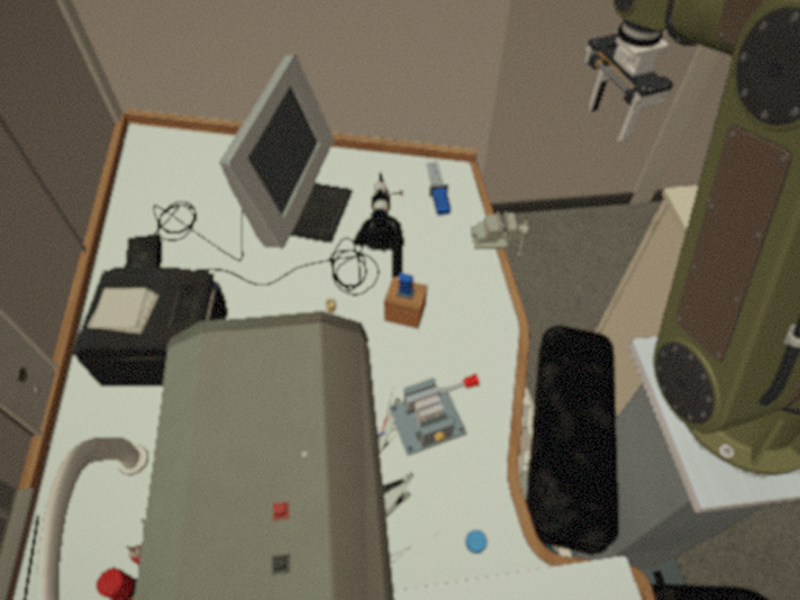

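The scene shows the fixture at about (308,275) with its knob at (297,301), and the stand with the gauge at (390,315). In the side view the knob is at (472,380), the base at (430,415), the gauge grip at (406,285) and the stand at (405,303). The larger gauge lies flat on the bench to the right.

```bash
python3 - <<'E'
from h import *
np.set_printoptions(precision=4,suppress=True)
s=512/800
def p(n,u,v,z): print(n,(u,v),onz(n,(u*s,v*s),z))
# base corners side (z=.01)
for u,v in((390,408),(408,454),(467,432),(437,378)): p('side',u,v,.01)
p('side',472,380,.045); p('scene',297,301,.045)
p('side',406,279,.14); p('scene',391,297,.14)
# stand top corners
for u,v in((391,284),(385,316),(417,327),(426,289)): p('side',u,v,.066)
for u,v in((370,313),(385,335),(411,322),(397,302)): p('scene',u,v,.066)
E
```

```text
side (390, 408) [ 0.6253 -0.065   0.01  ]
side (408, 454) [0.6044 0.0205 0.01  ]
side (467, 432) [ 0.5003 -0.0061  0.01  ]
side (437, 378) [ 0.5351 -0.1134  0.01  ]
side (472, 380) [ 0.4804 -0.0846  0.045 ]
scene (297, 301) [ 0.4854 -0.081   0.045 ]
side (406, 279) [ 0.5769 -0.2435  0.14  ]
scene (391, 297) [ 0.558 -0.284  0.14 ]
side (391, 284) [ 0.5986 -0.2913  0.066 ]
side (385, 316) [ 0.6173 -0.2201  0.066 ]
side (417, 327) [ 0.5627 -0.1899  0.066 ]
side (426, 289) [ 0.5346 -0.2722  0.066 ]
scene (370, 313) [ 0.5449 -0.2369  0.066 ]
scene (385, 335) [ 0.5199 -0.2977  0.066 ]
scene (411, 322) [ 0.579  -0.3184  0.066 ]
scene (397, 302) [ 0.6029 -0.2624  0.066 ]
```

>>> play_rows --commands '[{"dx": 0.033,"dy": -0.018,"dz": -0.008},{"dx": 0.033,"dy": -0.018,"dz": -0.008},{"dx": 0.033,"dy": -0.018,"dz": -0.008},{"dx": 0.033,"dy": -0.018,"dz": -0.008},{"dx": 0.033,"dy": -0.018,"dz": -0.008}]'

```text
validation failed for argument at $.co...
```

>>> play_rows --commands '[{"dx": 0.033,"dy": -0.018},{"dx": 0.033,"dy": -0.018},{"dx": 0.033,"dy": -0.018},{"dx": 0.033,"dy": -0.018},{"dx": 0.033,"dy": -0.018}]'

```text
validation failed for argument at $.co...
```

>>> play_rows --commands '[{"dx": 0.033,"dy": -0.018},{"dx": 0.033,"dy": -0.018},{"dx": 0.033,"dy": -0.018},{"dx": 0.033,"dy": -0.018},{}]'

```text
validation failed for argument at $.co...
```

```bash
python3 - <<'E'
from h import *
T=T_tool();np.save('T1.npy',T);print(T)
a=snap('wrist','w1.png')
cv2.imwrite('pics/w1b.png',cv2.resize(a,(800,600),interpolation=cv2.INTER_CUBIC)[:,:,::-1])
E
```

```text
[[ 9.67960887e-01  2.51100930e-01 -2.11328195e-04  1.38046912e-01]
 [ 2.51101014e-01 -9.67960362e-01  1.00919263e-03 -5.32156986e-01]
 [ 4.88518915e-05 -1.02992372e-03 -9.99999468e-01  2.12954362e-01]
 [ 0.00000000e+00  0.00000000e+00  0.00000000e+00  1.00000000e+00]]
```

View pics/w1b.png

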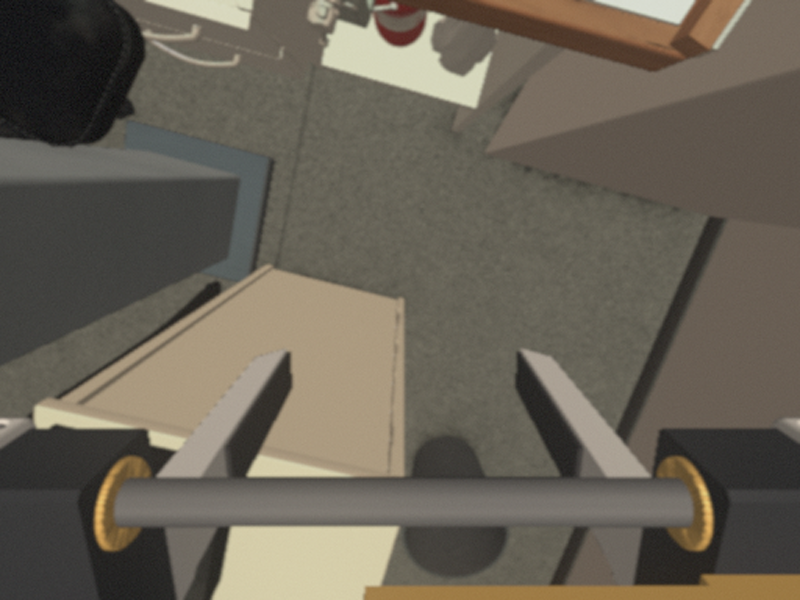

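The moves were refused, so this wrist picture shows only the floor and the fingers, with nothing useful in it. I'll resend them with all six fields in each row.

>>> play_rows --commands '[{"dx": 0.033,"dy": -0.018,"dz": -0.008,"ax": 0,"ay": 0,"az": 0},{"dx": 0.033,"dy": -0.018,"dz": -0.008,"ax": 0,"ay": 0,"az": 0},{"dx": 0.033,"dy": -0.018,"dz": -0.008,"ax": 0,"ay": 0,"az": 0},{"dx": 0.033,"dy": -0.018,"dz": -0.008,"ax": 0,"ay": 0,"az": 0},{"dx": 0.033,"dy": -0.018,"dz": -0.008,"ax": 0,"ay": 0,"az": 0}]'

```text
time_s: 0.57
ee_pos: [0.2749, -0.4015, 0.2507]
eef_rot: [-3.134, 0.001, 0.244]
force: [0.1, 0.3, -0.5]
grip_width: 0.0939
```

>>> play_rows --commands '[{"dx": 0.033,"dy": -0.018,"dz": 0,"ax": 0,"ay": 0,"az": 0},{"dx": 0.033,"dy": -0.018,"dz": 0,"ax": 0,"ay": 0,"az": 0},{"dx": 0.033,"dy": -0.018,"dz": 0,"ax": 0,"ay": 0,"az": 0},{"dx": 0.033,"dy": -0.018,"dz": 0,"ax": 0,"ay": 0,"az": 0},{"dx": 0.033,"dy": -0.018,"dz": 0,"ax": 0,"ay": 0,"az": 0}]'

```text
time_s: 0.98
ee_pos: [0.4187, -0.2668, 0.2532]
eef_rot: [-3.137, 0.0, 0.243]
force: [0.8, -0.6, 0.3]
grip_width: 0.0939
```

>>> play_rows --commands '[{"dx": 0.033,"dy": -0.018,"dz": 0,"ax": 0,"ay": 0,"az": 0},{"dx": 0.033,"dy": -0.018,"dz": 0,"ax": 0,"ay": 0,"az": 0},{"dx": 0.033,"dy": -0.018,"dz": 0,"ax": 0,"ay": 0,"az": 0},{"dx": 0.02,"dy": -0.01,"dz": 0,"ax": 0,"ay": 0,"az": 0},{"dx": 0,"dy": 0,"dz": 0,"ax": 0,"ay": 0,"az": 0}]'

```text
time_s: 1.4
ee_pos: [0.5259, -0.1651, 0.2525]
eef_rot: [-3.136, 0.001, 0.248]
force: [0.3, 0.7, -0.1]
grip_width: 0.0943
```

```bash
python3 - <<'E'
from h import *
T=T_tool();np.save('T1.npy',T);print(T)
a=snap('wrist','w1.png')
cv2.imwrite('pics/w1c.png',cv2.resize(a,(800,600),interpolation=cv2.INTER_CUBIC)[:,:,::-1])
E
```

```text
[[ 9.69290908e-01  2.45908373e-01 -2.05147168e-03  5.25920919e-01]
 [ 2.45916246e-01 -9.69274154e-01  5.72832263e-03 -1.65075046e-01]
 [-5.79795984e-04 -6.05690126e-03 -9.99981489e-01  2.52487095e-01]
 [ 0.00000000e+00  0.00000000e+00  0.00000000e+00  1.00000000e+00]]
```

View pics/w1c.png

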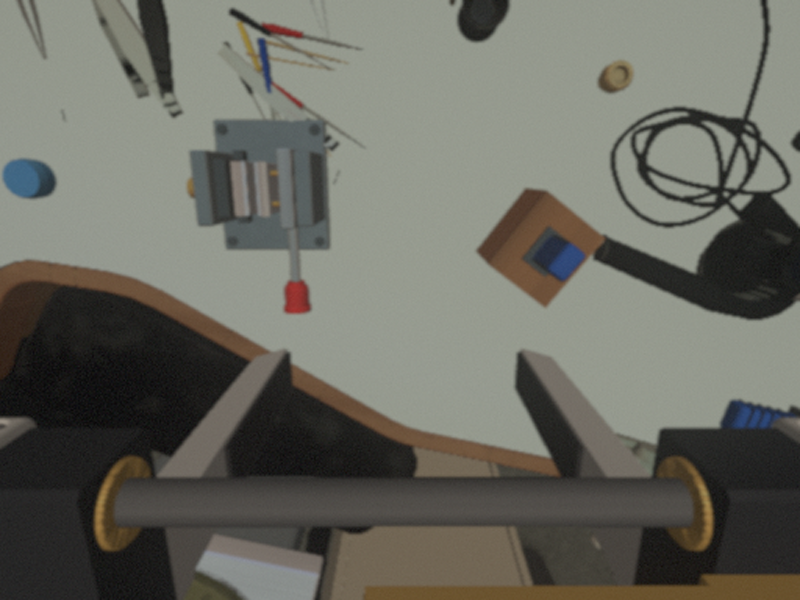

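The wrist view shows the base plate corners at (215,120), (324,120), (330,248) and (226,248). The knob runs from (297,280) to (297,312), the stand's top face is around (545,248), and the grip top is at (570,262).

```bash
cat >> h.py <<'E'
s=512/800
E
python3 - <<'E'
from h import *
np.set_printoptions(precision=4,suppress=True)
T=np.load('T1.npy')
w=lambda u,v,z:onz('wrist',(u*s,v*s),z,T)
C=[w(*c,.01) for c in((215,120),(324,120),(330,248),(226,248))]
for c in C:print(c)
d=(C[0]-C[3]+C[1]-C[2])[:2];print('yaw',np.degrees(np.arctan2(d[1],d[0])),'centre',np.mean(C,0))
d=(C[0]-C[1]+C[3]-C[2])[:2];print('yaw2',np.degrees(np.arctan2(-d[0],d[1])))
print('tool yaw',np.degrees(.248))
print('knob axis',w(297,284,.045),w(297,309,.045))
S=[w(*c,.066) for c in((530,190),(478,248),(546,305),(604,242))]
for c in S: print('st',c)
print('hole',w(552,255,.066),'grip top',w(572,261,.118))
E
```

```text
[0.6056 0.0187 0.01  ]
[ 0.628  -0.0698  0.01  ]
[ 0.5239 -0.0967  0.01  ]
[ 0.5008 -0.0059  0.01  ]
yaw 13.82261940979666 centre [ 0.5646 -0.0384  0.01  ]
yaw2 14.258142949949455
tool yaw 14.209353319244416
knob axis [ 0.494  -0.0802  0.045 ] [ 0.4724 -0.0843  0.045 ]
st [ 0.6145 -0.2399  0.066 ]
st [ 0.563  -0.2148  0.066 ]
st [ 0.5325 -0.2809  0.066 ]
st [ 0.5915 -0.3076  0.066 ]
hole [ 0.572  -0.2721  0.066 ] grip top [ 0.576  -0.2681  0.118 ]
```

>>> play_rows --claw 0.6 --squeeze 20 --commands '[{"dx": -0.004,"dy": -0.022,"dz": 0.028,"ax": 0,"ay": 0,"az": 0},{"dx": -0.004,"dy": -0.022,"dz": 0.028,"ax": 0,"ay": 0,"az": 0},{"dx": -0.004,"dy": -0.022,"dz": 0.028,"ax": 0,"ay": 0,"az": 0},{"dx": -0.004,"dy": -0.022,"dz": 0.028,"ax": 0,"ay": 0,"az": 0},{"dx": 0,"dy": 0,"dz": 0,"ax": 0,"ay": 0,"az": 0}]'

```text
time_s: 1.87
ee_pos: [0.4834, -0.0853, 0.1368]
eef_rot: [-3.138, 0.0, 0.244]
force: [-1.1, 0.2, -1.6]
grip_width: 0.0639
```

```bash
python3 - <<'E'
from h import *
T=T_tool();np.save('T2.npy',T);print(T, ctrl.get_obs()['force'])
a=snap('wrist','w2.png')
cv2.imwrite('pics/w2b.png',cv2.resize(a,(800,600),interpolation=cv2.INTER_CUBIC)[:,:,::-1])
E
```

```text
[[ 9.70330525e-01  2.41779914e-01 -1.06996769e-03  4.83436024e-01]
 [ 2.41782198e-01 -9.70324372e-01  3.46157768e-03 -8.53098474e-02]
 [-2.01275776e-04 -3.61757363e-03 -9.99993436e-01  1.36849801e-01]
 [ 0.00000000e+00  0.00000000e+00  0.00000000e+00  1.00000000e+00]] [-1.1183591   0.16347219 -1.60897083]
```

View pics/w2b.png

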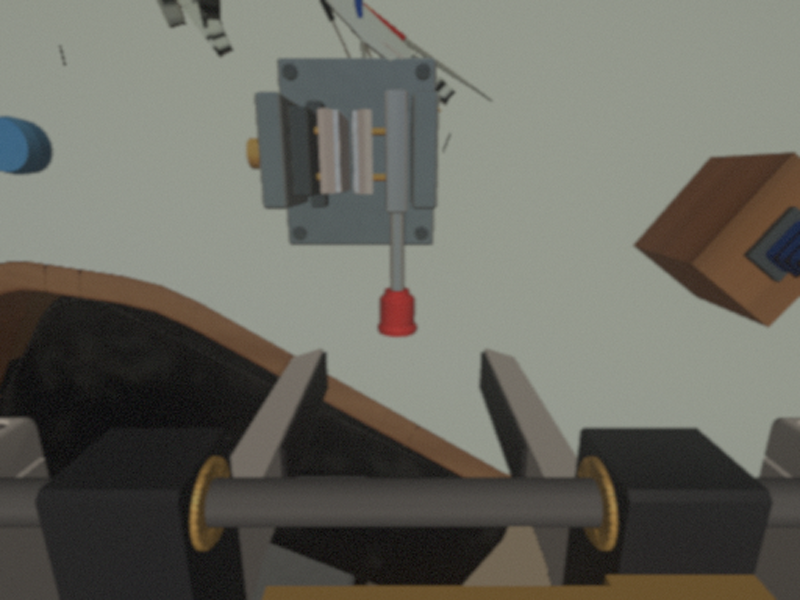

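The knob spans (397,289) to (397,334), and the plate tops sit at u≈318-338 and 353-372, v≈108-193. The base corners are at (278,59), (435,59), (435,244) and (290,244). Next I'll crop the plates to measure the gap.

```bash
python3 - <<'E'
from h import *
np.set_printoptions(precision=4,suppress=True)
T=np.load('T2.npy'); a=cv2.imread('pics/w2.png')
cv2.imwrite('pics/crop.png',cv2.resize(a[60:130,195:250],None,fx=8,fy=8,interpolation=cv2.INTER_CUBIC))
w=lambda u,v,z:onz('wrist',(u*s,v*s),z,T)
C=[w(*c,.01) for c in((278,59),(435,59),(435,244),(290,244))]
print(np.mean(C,0)); d=(C[0]-C[3]+C[1]-C[2])[:2];print('yaw',np.degrees(np.arctan2(d[1],d[0])))
print('knob axis',w(397,292,.045),w(397,331,.045), 'tool', T.T[:3,:3]@(w(397,311,.045)-T[:3,3]))
print(np.median(a[85:110,195:250].mean(2),0).astype(int))
E
```

```text
[ 0.5638 -0.0376  0.01  ]
yaw 14.4951474820692
knob axis [ 0.4947 -0.0788  0.045 ] [ 0.4713 -0.0845  0.045 ] tool [ 0.001  -0.0033  0.0919]
[ 62  61  55  48  42  41  40  43  68 101 120 126 126 123 121 120 121 121
 127 134 138 131 109  84  74  74  74  75  81  90 103 124 134 134 124 118
 116 118 123 128 130 129 123 109  97  92  92  92  92  93  92  92 101 109
 114]
```

View pics/crop.png

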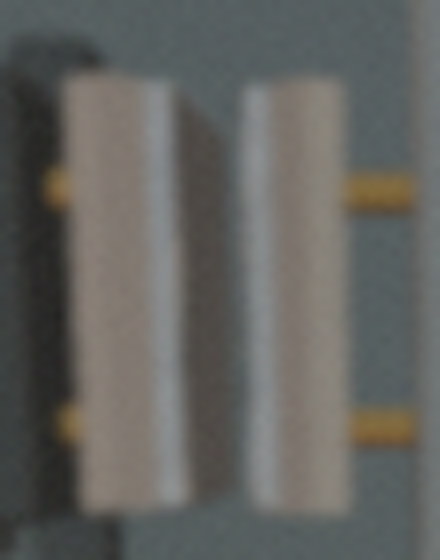

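The crop shows the inner face edges at crop u≈178 (fixed plate) and 240 (slide plate), a gap of about 6.3 mm. Next I'll descend onto the knob.

>>> play_rows --commands '[{"dx": 0.001,"dy": -0.003,"dz": 0.025,"ax": 0,"ay": 0,"az": 0},{"dx": 0,"dy": 0,"dz": 0.025,"ax": 0,"ay": 0,"az": 0},{"dx": 0,"dy": 0,"dz": 0.025,"ax": 0,"ay": 0,"az": 0},{"dx": 0,"dy": 0,"dz": 0.024,"ax": 0,"ay": 0,"az": 0},{"dx": 0,"dy": 0,"dz": 0,"ax": 0,"ay": 0,"az": 0}]'

```text
time_s: 2.33
ee_pos: [0.4898, -0.0904, 0.0442]
eef_rot: [3.137, -0.013, 0.24]
force: [-1.7, -0.0, -0.5]
grip_width: 0.0568
```

>>> play_rows --claw 0.0 --squeeze 20 --commands '[{"dx": 0,"dy": 0,"dz": 0,"ax": 0,"ay": 0,"az": 0},{"dx": 0,"dy": 0,"dz": 0,"ax": 0,"ay": 0,"az": 0},{"dx": 0,"dy": 0,"dz": 0,"ax": 0,"ay": 0,"az": 0},{"dx": 0,"dy": 0,"dz": 0,"ax": 0,"ay": 0,"az": 0},{"dx": 0,"dy": 0,"dz": 0,"ax": 0,"ay": 0,"az": 0}]'

```text
time_s: 2.75
ee_pos: [0.487, -0.0843, 0.0464]
eef_rot: [-3.127, -0.008, 0.234]
force: [2.0, 30.5, -12.3]
grip_width: 0.0269
```

```bash
python3 - <<'E'
from h import *
np.set_printoptions(precision=4,suppress=True)
T=np.load('T2.npy')
L=onz('wrist',(217.25,96),.065,T);Rr=onz('wrist',(225,96),.065,T);print(L,Rr,np.linalg.norm(L-Rr),(L+Rr)/2)
print(ctrl.get_obs())
E
```

```text
[ 0.5637 -0.0326  0.065 ] [ 0.5651 -0.0385  0.065 ] 0.006037614239486204 [ 0.5644 -0.0356  0.065 ]
{'time_s': 2.75, 'qpos': array([-0.2544,  0.3913,  1.8325,  0.0208,  0.9173,  1.0698]), 'joint_vel': array([ 0.0341, -0.0095,  0.0188,  0.0788,  0.0463, -0.0042]), 'tau': array([-15.5191, -57.5585, -35.3639,  -6.3224,  -1.8491,  -0.1631]), 'ee_pos': array([ 0.487 , -0.0843,  0.0464]), 'eef_rot': array([-3.1273, -0.0082,  0.2339]), 'force': array([  1.9894,  30.479 , -12.296 ]), 'moment': array([ 5.681 , -0.3125, -0.0736]), 'grip_width': 0.026866157253643958}
```

>>> play_rows --claw 0.45 --commands '[{"dx": 0,"dy": -0.003,"dz": 0,"ax": 0,"ay": 0,"az": 0},{"dx": 0,"dy": 0,"dz": 0,"ax": 0,"ay": 0,"az": 0},{"dx": 0,"dy": 0,"dz": 0,"ax": 0,"ay": 0,"az": 0},{"dx": 0,"dy": 0,"dz": 0,"ax": 0,"ay": 0,"az": 0},{"dx": 0,"dy": 0,"dz": 0,"ax": 0,"ay": 0,"az": 0}]'

```text
time_s: 3.17
ee_pos: [0.4889, -0.0819, 0.0525]
eef_rot: [-3.13, -0.015, 0.235]
force: [0.2, 0.2, -0.1]
grip_width: 0.0423
```

```bash
python3 - <<'E'
from h import *
np.set_printoptions(precision=4,suppress=True)
T=T_tool();np.save('T3.npy',T);print(ctrl.get_obs())
a=snap('wrist','w3.png');b=snap('side','s3.png')
h=np.hstack([cv2.resize(a,(400,300)),cv2.resize(b[180:320,200:387],(400,300),interpolation=cv2.INTER_CUBIC)])
cv2.imwrite('pics/w3b.png',np.vstack([h,cv2.resize(a[180:290,100:393],(800,300),interpolation=cv2.INTER_CUBIC)])[:,:,::-1])
E
```

```text
{'time_s': 3.1667, 'qpos': array([-0.2491,  0.38  ,  1.8307,  0.0219,  0.9228,  1.0739]), 'joint_vel': array([-0.0092, -0.0128, -0.0106, -0.0017,  0.0065, -0.0014]), 'tau': array([  0.2456, -50.3594, -27.8865,   0.0954,  -0.0642,   0.0019]), 'ee_pos': array([ 0.4889, -0.0819,  0.0525]), 'eef_rot': array([-3.1299, -0.0154,  0.2346]), 'force': array([ 0.1886,  0.1889, -0.0752]), 'moment': array([-0.0521, -0.0006, -0.017 ]), 'grip_width': 0.042329575949364394}
```

View pics/w3b.png

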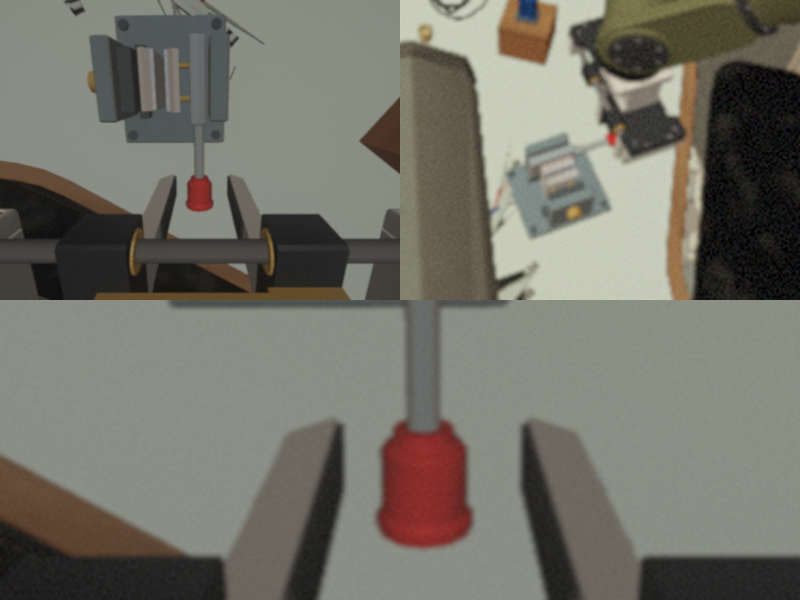

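The knob is centred between the fingers (crop: knob u=424, finger midpoint 432), but the tool is still about 18 mm high and 5 mm too far toward the fixture.

>>> play_rows --commands '[{"dx": -0.003,"dy": -0.001,"dz": 0.009,"ax": 0,"ay": 0,"az": 0},{"dx": -0.003,"dy": 0,"dz": 0.009,"ax": 0,"ay": 0,"az": 0},{"dx": 0,"dy": 0,"dz": 0.003,"ax": 0,"ay": 0,"az": 0},{"dx": 0,"dy": 0,"dz": 0,"ax": 0,"ay": 0,"az": 0},{"dx": 0,"dy": 0,"dz": 0,"ax": 0,"ay": 0,"az": 0}]'

```text
time_s: 3.68
ee_pos: [0.4818, -0.0824, 0.0283]
eef_rot: [-3.129, -0.014, 0.234]
force: [-0.1, -0.6, -1.2]
grip_width: 0.0422
```

>>> play_rows --claw 0.0 --squeeze 20 --commands '[{"dx": 0,"dy": 0,"dz": -0.004,"ax": 0,"ay": 0,"az": 0},{"dx": 0,"dy": 0,"dz": 0,"ax": 0,"ay": 0,"az": 0},{"dx": 0,"dy": 0,"dz": 0,"ax": 0,"ay": 0,"az": 0},{"dx": 0,"dy": 0,"dz": 0,"ax": 0,"ay": 0,"az": 0},{"dx": 0,"dy": 0,"dz": 0,"ax": 0,"ay": 0,"az": 0}]'

```text
time_s: 4.1
ee_pos: [0.4815, -0.0814, 0.0327]
eef_rot: [-3.127, -0.013, 0.234]
force: [1.0, -0.3, -2.0]
grip_width: 0.0211
```

>>> play_rows --squeeze 30 --commands '[{"dx": -0.006,"dy": 0,"dz": 0,"ax": 0,"ay": 0,"az": 0},{"dx": -0.006,"dy": 0,"dz": 0,"ax": 0,"ay": 0,"az": 0},{"dx": -0.006,"dy": 0,"dz": 0,"ax": 0,"ay": 0,"az": 0},{"dx": -0.006,"dy": 0,"dz": 0,"ax": 0,"ay": 0,"az": 0},{"dx": 0,"dy": 0,"dz": 0,"ax": 0,"ay": 0,"az": 0}]'

```text
time_s: 4.52
ee_pos: [0.4588, -0.0869, 0.0327]
eef_rot: [-3.129, -0.018, 0.235]
force: [-7.9, -3.0, 1.0]
grip_width: 0.0208
```

>>> play_rows --commands '[{"dx": -0.003,"dy": 0,"dz": 0,"ax": 0,"ay": 0,"az": 0},{"dx": -0.003,"dy": 0,"dz": 0,"ax": 0,"ay": 0,"az": 0},{"dx": -0.003,"dy": 0,"dz": 0,"ax": 0,"ay": 0,"az": 0},{"dx": 0,"dy": 0,"dz": 0,"ax": 0,"ay": 0,"az": 0},{"dx": 0,"dy": 0,"dz": 0,"ax": 0,"ay": 0,"az": 0}]'

```text
time_s: 4.93
ee_pos: [0.4546, -0.0881, 0.0337]
eef_rot: [-3.131, -0.032, 0.233]
force: [1.2, -1.5, -4.6]
grip_width: 0.0215
```

>>> play_rows --commands '[{"dx": 0,"dy": 0,"dz": 0,"ax": 0,"ay": 0,"az": 0},{"dx": 0,"dy": 0,"dz": 0,"ax": 0,"ay": 0,"az": 0},{"dx": -0.003,"dy": 0,"dz": 0,"ax": 0,"ay": 0,"az": 0},{"dx": -0.003,"dy": 0,"dz": 0,"ax": 0,"ay": 0,"az": 0},{"dx": -0.003,"dy": 0,"dz": 0,"ax": 0,"ay": 0,"az": 0}]'

```text
time_s: 5.35
ee_pos: [0.4534, -0.0886, 0.0345]
eef_rot: [-3.134, -0.052, 0.229]
force: [23.6, 9.7, -21.2]
grip_width: 0.0223
```

>>> play_rows --commands '[{"dx": 0.004,"dy": 0,"dz": 0,"ax": 0,"ay": -1.5,"az": 0},{"dx": 0.006,"dy": 0,"dz": 0,"ax": 0,"ay": -1.0,"az": 0},{"dx": 0.006,"dy": 0,"dz": 0,"ax": 0,"ay": 0,"az": 0},{"dx": 0.006,"dy": 0,"dz": 0,"ax": 0,"ay": 0,"az": 0},{"dx": 0.004,"dy": 0,"dz": 0,"ax": 0,"ay": 0,"az": 0}]'

```text
time_s: 5.77
ee_pos: [0.476, -0.0829, 0.0339]
eef_rot: [-3.132, 0.001, 0.229]
force: [-2.1, 0.6, 1.4]
grip_width: 0.0218
```

>>> play_rows --commands '[{"dx": 0.002,"dy": 0,"dz": 0,"ax": 0,"ay": 0,"az": 0},{"dx": 0.002,"dy": 0,"dz": 0,"ax": 0,"ay": 0,"az": 0},{"dx": 0.002,"dy": 0,"dz": 0,"ax": 0,"ay": 0,"az": 0},{"dx": 0.002,"dy": 0,"dz": 0,"ax": 0,"ay": 0,"az": 0},{"dx": 0.003,"dy": 0,"dz": 0,"ax": 0,"ay": 0,"az": 0}]'

```text
time_s: 6.18
ee_pos: [0.4788, -0.0821, 0.0334]
eef_rot: [-3.128, 0.021, 0.231]
force: [-28.7, -9.3, 19.4]
grip_width: 0.0217
```

>>> play_rows --claw 0.6 --commands '[{"dx": 0,"dy": 0,"dz": 0,"ax": 0,"ay": -1.2,"az": 0},{"dx": 0,"dy": 0,"dz": 0,"ax": 0,"ay": 0,"az": 0},{"dx": 0,"dy": 0,"dz": 0,"ax": 0,"ay": 0,"az": 0},{"dx": 0,"dy": 0,"dz": -0.02,"ax": 0,"ay": 0,"az": 0},{"dx": 0,"dy": 0,"dz": -0.03,"ax": 0,"ay": 0,"az": 0}]'

```text
time_s: 6.6
ee_pos: [0.4786, -0.0821, 0.0805]
eef_rot: [-3.124, 0.047, 0.231]
force: [-0.5, 1.2, -0.1]
grip_width: 0.0516
```

>>> play_rows --commands '[{"dx": 0,"dy": 0,"dz": -0.03,"ax": 0,"ay": 0,"az": 0},{"dx": 0,"dy": 0,"dz": -0.02,"ax": 0,"ay": 0,"az": 0},{"dx": 0,"dy": 0,"dz": 0,"ax": 0,"ay": 0,"az": 0},{"dx": 0,"dy": 0,"dz": 0,"ax": 0,"ay": 0,"az": 0},{"dx": 0,"dy": 0,"dz": 0,"ax": 0,"ay": 0,"az": 0}]'

```text
time_s: 7.02
ee_pos: [0.4837, -0.0824, 0.1372]
eef_rot: [-3.128, 0.035, 0.232]
force: [-0.6, 0.1, 0.1]
grip_width: 0.0563
```

```bash
python3 - <<'E'
from h import *
np.set_printoptions(precision=4,suppress=True)
T=T_tool();np.save('T4.npy',T);print(T,ctrl.get_obs()['eef_rot'],ctrl.get_obs()['qpos'])
a=snap('wrist','w4.png')
c=a[15:225,150:290]
cv2.imwrite('pics/w4b.png',cv2.resize(c,(400,600),interpolation=cv2.INTER_CUBIC)[:,:,::-1])
# knob red centroid
m=((a[:,:,0]>120)&(a[:,:,1]<60)&(np.arange(384)[:,None]>150)); v,u=np.nonzero(m);print(u.min(),u.max(),v.min(),v.max())
print('plates: knob front/rear',onz('wrist',(u.mean(),v.max()),.045,T),onz('wrist',(u.mean(),v.min()),.045,T))
E
```

```text
[[ 0.9727  0.229  -0.0371  0.4837]
 [ 0.2294 -0.9733  0.0055 -0.0824]
 [-0.0349 -0.0139 -0.9993  0.1372]
 [ 0.      0.      0.      1.    ]] [-3.1277  0.0349  0.2316] [-0.2414  0.2704  1.7475 -0.0039  1.161   1.0996]
248 269 183 211
plates: knob front/rear [ 0.4697 -0.0848  0.045 ] [ 0.4962 -0.0785  0.045 ]
```

View pics/w4b.png

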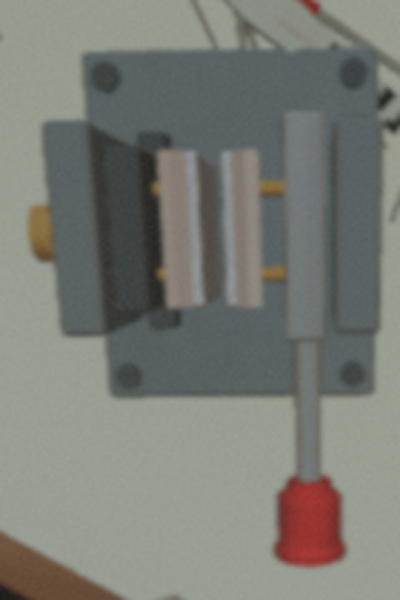

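The knob is home again: the plates line up at crop v≈150-307, and the inner face edges are at u≈202 and 224. Now to plan the move to the stand.

```bash
cat >> h.py <<'E'
def plan(pos,yaw,n):
    """per-row tool-frame deltas toward a vertical tool at pos, yaw(deg)"""
    T=T_tool(); g=R.from_euler('xyz',[np.pi,0,np.radians(yaw)]); r=R.from_matrix(T[:3,:3]); p=T[:3,3]
    d=(r.inv()*g).as_rotvec(); dp=(np.array(pos)-p)/n
    for i in range(n):
        ri=r*R.from_rotvec(d*i/n); print((ri.inv().apply(dp)).round(4).tolist(),np.degrees(d/n).round(2).tolist())
E
python3 - <<'E'
from h import *
np.set_printoptions(precision=4,suppress=True)
T=np.load('T4.npy')
w=lambda u,v,z:onz('wrist',(150+u/2.857,15+v/2.857),z,T)
F=w(202,228,.065);S=w(224,228,.065);print('slot',F,S,np.linalg.norm(F-S),(F+S)/2)
C=[w(*c,.01) for c in((83,52),(377,50),(374,394),(110,396))]
c=np.mean(C,0);d=(C[0]-C[3]+C[1]-C[2])[:2];print(c,np.degrees(np.arctan2(d[1],d[0])))
k=[w(310,478,.045),w(310,563,.045)];print('knob',k)
plan([.575,-.262,.19],66.5,10)
E
```

```text
slot [ 0.5635 -0.0334  0.065 ] [ 0.5648 -0.0391  0.065 ] 0.00593620887982711 [ 0.5642 -0.0363  0.065 ]
[ 0.5637 -0.0373  0.01  ] 13.870678152499961
knob [array([ 0.4969, -0.0787,  0.045 ]), array([ 0.4687, -0.0854,  0.045 ])]
[0.0046, 0.0195, -0.0058] [-0.17, 0.15, -5.32]
[0.0028, 0.0199, -0.0057] [-0.17, 0.15, -5.32]
[0.0009, 0.0201, -0.0056] [-0.17, 0.15, -5.32]
[-0.0009, 0.0201, -0.0056] [-0.17, 0.15, -5.32]
[-0.0028, 0.0199, -0.0055] [-0.17, 0.15, -5.32]
[-0.0046, 0.0196, -0.0055] [-0.17, 0.15, -5.32]
[-0.0064, 0.0191, -0.0054] [-0.17, 0.15, -5.32]
[-0.0081, 0.0185, -0.0054] [-0.17, 0.15, -5.32]
[-0.0098, 0.0176, -0.0054] [-0.17, 0.15, -5.32]
[-0.0113, 0.0167, -0.0053] [-0.17, 0.15, -5.32]
```

>>> play_rows --commands '[{"dx": 0.005,"dy": 0.0195,"dz": -0.006,"ax": -0.2,"ay": 0.2,"az": -5.3},{"dx": 0.003,"dy": 0.02,"dz": -0.006,"ax": -0.2,"ay": 0.2,"az": -5.3},{"dx": 0.001,"dy": 0.02,"dz": -0.006,"ax": -0.2,"ay": 0.2,"az": -5.3},{"dx": -0.001,"dy": 0.02,"dz": -0.006,"ax": -0.2,"ay": 0.2,"az": -5.3},{"dx": -0.003,"dy": 0.02,"dz": -0.006,"ax": -0.2,"ay": 0.2,"az": -5.3}]'

```text
time_s: 7.48
ee_pos: [0.5283, -0.1718, 0.1582]
eef_rot: [-3.124, 0.017, 0.714]
force: [0.4, -0.5, -0.4]
grip_width: 0.056
```

>>> play_rows --commands '[{"dx": -0.005,"dy": 0.0195,"dz": -0.006,"ax": -0.2,"ay": 0.2,"az": -5.3},{"dx": -0.006,"dy": 0.019,"dz": -0.006,"ax": -0.2,"ay": 0.2,"az": -5.3},{"dx": -0.008,"dy": 0.0185,"dz": -0.006,"ax": -0.2,"ay": 0.2,"az": -5.3},{"dx": -0.01,"dy": 0.0175,"dz": -0.006,"ax": -0.2,"ay": 0.2,"az": -5.3},{"dx": -0.006,"dy": 0.01,"dz": 0,"ax": -0.2,"ay": 0.2,"az": -3}]'

```text
time_s: 7.9
ee_pos: [0.5733, -0.2574, 0.1745]
eef_rot: [-3.131, -0.007, 1.161]
force: [-0.6, 0.1, 0.7]
grip_width: 0.0565
```

```bash
python3 - <<'E'
from h import *
np.set_printoptions(precision=4,suppress=True)
T=T_tool();np.save('T5.npy',T);print(T[:3,3],ctrl.get_obs()['eef_rot'],ctrl.get_obs()['joint_vel'])
a=snap('wrist','w5.png')
cv2.imwrite('pics/w5b.png',cv2.resize(a[40:240,120:387],(800,600),interpolation=cv2.INTER_CUBIC)[:,:,::-1])
E
```

```text
[ 0.5733 -0.2574  0.1745] [-3.1311 -0.0069  1.1607] [-0.1294  0.2734 -0.3224  0.0507  0.0452 -0.7626]
```

View pics/w5b.png

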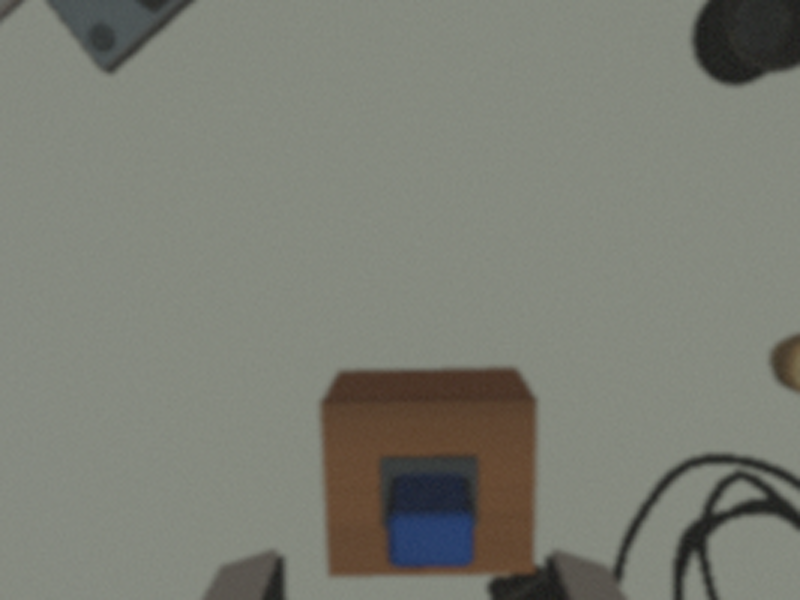

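The grip's top face is at crop u 390-473, v 512-565, aligned with the tool. The stand's long side, and so the gauge's 24 mm width, lies along the tool's y. I'll turn the tool 90° so the jaws close on the 16 mm thickness.

```bash
python3 - <<'E'
from h import *
np.set_printoptions(precision=4,suppress=True)
T=np.load('T5.npy')
w=lambda u,v,z:onz('wrist',(120+u/3,40+v/3),z,T)
g=w(431,539,.118);print('grip',g)
S=[w(*c,.066) for c in((323,402),(535,402),(533,573),(330,575))];print('stand',np.mean(S,0),S)
print('collar top',w(380,457,.071),w(477,457,.071),(w(380,457,.071)+w(477,457,.071))/2)
o=ctrl.get_obs();print(o['ee_pos'],o['eef_rot'])
plan([g[0],g[1],.165],-23.5,14)
E
```

```text
grip [ 0.575  -0.2646  0.118 ]
stand [ 0.5743 -0.2666  0.066 ] [array([ 0.5544, -0.2257,  0.066 ]), array([ 0.6168, -0.2527,  0.066 ]), array([ 0.5947, -0.3072,  0.066 ]), array([ 0.5313, -0.2807,  0.066 ])]
collar top [ 0.5645 -0.2485  0.071 ] [ 0.593  -0.2608  0.071 ] [ 0.5788 -0.2547  0.071 ]
[ 0.5734 -0.2583  0.1733] [-3.1303 -0.0071  1.1621]
[-0.0004, 0.0003, 0.0006] [-0.06, 0.01, 6.43]
[-0.0003, 0.0003, 0.0006] [-0.06, 0.01, 6.43]
[-0.0003, 0.0004, 0.0006] [-0.06, 0.01, 6.43]
[-0.0003, 0.0004, 0.0006] [-0.06, 0.01, 6.43]
[-0.0002, 0.0004, 0.0006] [-0.06, 0.01, 6.43]
[-0.0002, 0.0004, 0.0006] [-0.06, 0.01, 6.43]
[-0.0001, 0.0005, 0.0006] [-0.06, 0.01, 6.43]
[-0.0001, 0.0005, 0.0006] [-0.06, 0.01, 6.43]
[-0.0, 0.0005, 0.0006] [-0.06, 0.01, 6.43]
[0.0, 0.0005, 0.0006] [-0.06, 0.01, 6.43]
[0.0001, 0.0005, 0.0006] [-0.06, 0.01, 6.43]
[0.0001, 0.0004, 0.0006] [-0.06, 0.01, 6.43]
[0.0002, 0.0004, 0.0006] [-0.06, 0.01, 6.43]
[0.0002, 0.0004, 0.0006] [-0.06, 0.01, 6.43]
```

>>> play_rows --commands '[{"dx": 0,"dy": 0,"dz": 0,"ax": -0.1,"ay": 0,"az": 6.5},{"dx": 0,"dy": 0,"dz": 0,"ax": -0.1,"ay": 0,"az": 6.5},{"dx": 0,"dy": 0,"dz": 0,"ax": -0.1,"ay": 0,"az": 6.5},{"dx": 0,"dy": 0,"dz": 0,"ax": -0.1,"ay": 0,"az": 6.5},{"dx": 0,"dy": 0,"dz": 0,"ax": -0.1,"ay": 0,"az": 6.5}]'

```text
time_s: 8.37
ee_pos: [0.571, -0.2569, 0.1644]
eef_rot: [-3.127, 0.003, 0.566]
force: [-0.5, 0.1, -0.8]
grip_width: 0.0564
```

>>> play_rows --commands '[{"dx": 0,"dy": 0,"dz": 0,"ax": -0.1,"ay": 0,"az": 6.5},{"dx": 0,"dy": 0,"dz": 0,"ax": -0.1,"ay": 0,"az": 6.5},{"dx": 0,"dy": 0,"dz": 0,"ax": -0.1,"ay": 0,"az": 6.5},{"dx": 0,"dy": 0,"dz": 0,"ax": 0,"ay": 0,"az": 6.5},{"dx": 0,"dy": 0,"dz": 0,"ax": 0,"ay": 0,"az": 6.5}]'

```text
time_s: 8.78
ee_pos: [0.5683, -0.2531, 0.1563]
eef_rot: [-3.131, 0.019, -0.039]
force: [-0.7, 0.2, -0.3]
grip_width: 0.0564
```

>>> play_rows --commands '[{"dx": 0,"dy": 0,"dz": 0,"ax": 0,"ay": 0,"az": 6.5},{"dx": 0,"dy": 0,"dz": 0,"ax": 0,"ay": 0,"az": 6.5},{"dx": 0,"dy": 0,"dz": 0,"ax": 0,"ay": 0,"az": 6},{"dx": 0,"dy": 0,"dz": 0,"ax": 0,"ay": 0,"az": 0},{"dx": 0,"dy": 0,"dz": 0,"ax": 0,"ay": 0,"az": 0}]'

```text
time_s: 9.2
ee_pos: [0.5657, -0.2495, 0.149]
eef_rot: [-3.137, 0.031, -0.398]
force: [0.4, 0.5, -0.3]
grip_width: 0.0562
```

```bash
python3 - <<'E'
from h import *
o=ctrl.get_obs();print(o['ee_pos'],o['eef_rot'],o['joint_vel'])
plan([.5745,-.2655,.10],-23,4)
E
```

```text
[ 0.56565338 -0.24950243  0.14897968] [-3.13732135  0.03136147 -0.39797005] [ 0.00537357  0.00617752  0.01898576  0.00119199 -0.0084744   0.04989638]
[0.004, 0.0029, 0.0121] [-0.06, 0.45, 0.05]
[0.0039, 0.0029, 0.0121] [-0.06, 0.45, 0.05]
[0.0038, 0.0028, 0.0122] [-0.06, 0.45, 0.05]
[0.0037, 0.0028, 0.0122] [-0.06, 0.45, 0.05]
```

>>> play_rows --commands '[{"dx": 0.008,"dy": 0.006,"dz": 0,"ax": 0,"ay": 0.9,"az": 0},{"dx": 0.008,"dy": 0.006,"dz": 0.002,"ax": 0,"ay": 0.9,"az": 0},{"dx": 0,"dy": 0,"dz": 0.015,"ax": 0,"ay": 0,"az": 0},{"dx": 0,"dy": 0,"dz": 0.015,"ax": 0,"ay": 0,"az": 0},{"dx": 0,"dy": 0,"dz": 0.005,"ax": 0,"ay": 0,"az": 0}]'

```text
time_s: 9.62
ee_pos: [0.5778, -0.2696, 0.1097]
eef_rot: [-3.138, -0.007, -0.387]
force: [0.1, 1.3, 0.0]
grip_width: 0.0567
```

```bash
python3 - <<'E'
from h import *
o=ctrl.get_obs();print(o['ee_pos'],o['eef_rot'],o['joint_vel'])
plan([.5745,-.2655,.087],-23,2)
E
```

```text
[ 0.57779899 -0.26964579  0.10973918] [-3.1376675  -0.00722637 -0.38736618] [-0.00983977  0.06313156  0.02648335  0.00089726 -0.10514378 -0.02230115]
[-0.0024, -0.0013, 0.0114] [-0.11, -0.21, 0.4]
[-0.0024, -0.0013, 0.0114] [-0.11, -0.21, 0.4]
```

>>> play_rows --commands '[{"dx": -0.0025,"dy": -0.0013,"dz": 0.01,"ax": -0.1,"ay": -0.2,"az": 0.4},{"dx": -0.0025,"dy": -0.0013,"dz": 0.008,"ax": -0.1,"ay": -0.2,"az": 0.4},{"dx": 0,"dy": 0,"dz": 0.002,"ax": 0,"ay": 0,"az": 0},{"dx": 0,"dy": 0,"dz": 0,"ax": 0,"ay": 0,"az": 0},{"dx": 0,"dy": 0,"dz": 0,"ax": 0,"ay": 0,"az": 0}]'

```text
time_s: 10.03
ee_pos: [0.5739, -0.266, 0.0868]
eef_rot: [-3.141, 0.001, -0.4]
force: [0.9, 0.7, 0.5]
grip_width: 0.0564
```

```bash
python3 - <<'E'
from h import *
o=ctrl.get_obs();print(o['ee_pos'],o['eef_rot'],o['joint_vel'])
plan([.5745,-.2655,.087],-23,1)
T=T_tool();a=snap('wrist','w6.png')
# grip position from blue top vs finger centre
m=((a[:,:,2].astype(int)-a[:,:,0])>60)&(np.abs(np.arange(512)[None]-256)<60); v,u=np.nonzero(m);print('blue u',u.min(),u.max(),'v',v.min(),v.max())
print('expected top face px',[proj('wrist',(T@np.array([x,y,0,1]))[:2].tolist()+[.118],T) for x,y in((.012,.008),(-.012,-.008))])
E
```

```text
[ 0.57391345 -0.26596044  0.08684183] [-3.14139111e+00  8.41391445e-04 -4.00488692e-01] [-5.14412238e-06 -2.14588458e-03 -2.74752635e-03  1.53145109e-03
 -1.52693363e-03 -1.89116022e-03]
[0.0004, -0.0007, -0.0002] [-0.01, 0.05, 0.05]
blue u 245 269 v 245 281
expected top face px [array([273.26608479, 246.96224037]), array([242.84185805, 287.79899579])]
```

>>> play_rows --claw 0.0 --squeeze 40 --commands '[{"dx": 0,"dy": 0,"dz": 0,"ax": 0,"ay": 0,"az": 0},{"dx": 0,"dy": 0,"dz": 0,"ax": 0,"ay": 0,"az": 0},{"dx": 0,"dy": 0,"dz": 0,"ax": 0,"ay": 0,"az": 0},{"dx": 0,"dy": 0,"dz": 0,"ax": 0,"ay": 0,"az": 0},{"dx": 0,"dy": 0,"dz": 0,"ax": 0,"ay": 0,"az": 0}]'

```text
time_s: 10.5
ee_pos: [0.5749, -0.2664, 0.0891]
eef_rot: [3.141, -0.003, -0.4]
force: [-0.3, -0.3, -0.6]
grip_width: 0.0265
```

```bash
python3 - <<'E'
from h import *
o=ctrl.get_obs();print(o['ee_pos'],o['eef_rot'],o['force'],o['grip_width'])
E
```

```text
[ 0.57486374 -0.26639159  0.08910318] [ 3.14149322e+00 -2.77736459e-03 -4.00031152e-01] [-0.25168107 -0.29904413 -0.55709546] 0.0264527055189273
```

Still closing (26 mm open), so I'll wait one more call.

>>> play_rows --commands '[{"dx": 0,"dy": 0,"dz": 0,"ax": 0,"ay": 0,"az": 0},{"dx": 0,"dy": 0,"dz": 0,"ax": 0,"ay": 0,"az": 0},{"dx": 0,"dy": 0,"dz": 0,"ax": 0,"ay": 0,"az": 0},{"dx": 0,"dy": 0,"dz": 0,"ax": 0,"ay": 0,"az": 0},{"dx": 0,"dy": 0,"dz": 0,"ax": 0,"ay": 0,"az": 0}]'

```text
time_s: 10.92
ee_pos: [0.5749, -0.2664, 0.0893]
eef_rot: [3.141, -0.003, -0.4]
force: [0.0, 0.1, 0.3]
grip_width: 0.0156
```

>>> play_rows --commands '[{"dx": 0,"dy": 0,"dz": -0.01,"ax": 0,"ay": 0,"az": 0},{"dx": 0,"dy": 0,"dz": -0.018,"ax": 0,"ay": 0,"az": 0},{"dx": 0,"dy": 0,"dz": -0.02,"ax": 0,"ay": 0,"az": 0},{"dx": 0,"dy": 0,"dz": -0.02,"ax": 0,"ay": 0,"az": 0},{"dx": 0,"dy": 0,"dz": -0.02,"ax": 0,"ay": 0,"az": 0}]'

```text
time_s: 11.33
ee_pos: [0.5736, -0.2657, 0.1778]
eef_rot: [-3.141, 0.003, -0.4]
force: [0.6, -0.7, -0.4]
grip_width: 0.0161
```

```bash
python3 - <<'E'
from h import *
o=ctrl.get_obs();print(o['ee_pos'],o['eef_rot'],o['force'],o['grip_width'])
plan([.5643,-.040,.185],14,10)
E
```

```text
[ 0.57362581 -0.26566983  0.17776112] [-3.14091302e+00  2.85678274e-03 -4.00072747e-01] [ 0.62664273 -0.70334872 -0.3885259 ] 0.016103999410305204
[-0.0097, -0.0204, -0.0007] [-0.01, 0.01, -3.69]
[-0.0083, -0.021, -0.0007] [-0.01, 0.01, -3.69]
[-0.0069, -0.0215, -0.0007] [-0.01, 0.01, -3.69]
[-0.0055, -0.0219, -0.0007] [-0.01, 0.01, -3.69]
[-0.0041, -0.0222, -0.0007] [-0.01, 0.01, -3.69]
[-0.0027, -0.0224, -0.0007] [-0.01, 0.01, -3.69]
[-0.0012, -0.0226, -0.0007] [-0.01, 0.01, -3.69]
[0.0002, -0.0226, -0.0007] [-0.01, 0.01, -3.69]
[0.0017, -0.0225, -0.0007] [-0.01, 0.01, -3.69]
[0.0031, -0.0224, -0.0007] [-0.01, 0.01, -3.69]
```

>>> play_rows --commands '[{"dx": -0.0097,"dy": -0.0204,"dz": -0.001,"ax": 0,"ay": 0,"az": -3.7},{"dx": -0.0083,"dy": -0.021,"dz": -0.001,"ax": 0,"ay": 0,"az": -3.7},{"dx": -0.007,"dy": -0.0215,"dz": -0.001,"ax": 0,"ay": 0,"az": -3.7},{"dx": -0.0055,"dy": -0.022,"dz": -0.001,"ax": 0,"ay": 0,"az": -3.7},{"dx": -0.004,"dy": -0.022,"dz": -0.001,"ax": 0,"ay": 0,"az": -3.7}]'

```text
time_s: 11.75
ee_pos: [0.5696, -0.1537, 0.1922]
eef_rot: [3.139, -0.007, -0.072]
force: [0.6, 1.1, -0.4]
grip_width: 0.0159
```

>>> play_rows --commands '[{"dx": -0.0027,"dy": -0.0224,"dz": -0.001,"ax": 0,"ay": 0,"az": -3.7},{"dx": -0.001,"dy": -0.0226,"dz": -0.001,"ax": 0,"ay": 0,"az": -3.7},{"dx": 0,"dy": -0.0226,"dz": -0.001,"ax": 0,"ay": 0,"az": -3.7},{"dx": 0,"dy": -0.01,"dz": -0.001,"ax": 0,"ay": 0,"az": -3.7},{"dx": 0,"dy": 0,"dz": 0,"ax": 0,"ay": 0,"az": -1}]'

```text
time_s: 12.17
ee_pos: [0.5639, -0.0687, 0.2006]
eef_rot: [3.136, -0.009, 0.224]
force: [0.1, -0.9, -0.6]
grip_width: 0.0159
```

```bash
python3 - <<'E'
from h import *
o=ctrl.get_obs();print(o['ee_pos'],o['eef_rot'],o['force'],o['grip_width'],o['joint_vel'])
plan([.5640,-.0362,.17],14,2)
E
```

```text
[ 0.56392662 -0.06872198  0.20055749] [ 3.13600348 -0.00929975  0.22417728] [ 0.10955843 -0.9349802  -0.59063506] 0.015892161075542168 [ 0.00400574 -0.00785096 -0.00607173 -0.00128919  0.00940971 -0.17099351]
[0.0035, -0.0159, 0.0152] [0.16, -0.26, -0.58]
[0.0037, -0.0159, 0.0153] [0.16, -0.26, -0.58]
```

>>> play_rows --commands '[{"dx": 0.0035,"dy": -0.0155,"dz": 0.013,"ax": 0.16,"ay": -0.26,"az": -0.6},{"dx": 0.0035,"dy": -0.0155,"dz": 0.012,"ax": 0.16,"ay": -0.26,"az": -0.6},{"dx": 0,"dy": 0,"dz": 0.005,"ax": 0,"ay": 0,"az": 0},{"dx": 0,"dy": 0,"dz": 0,"ax": 0,"ay": 0,"az": 0},{"dx": 0,"dy": 0,"dz": 0,"ax": 0,"ay": 0,"az": 0}]'

```text
time_s: 12.58
ee_pos: [0.5647, -0.0384, 0.1727]
eef_rot: [3.14, -0.003, 0.241]
force: [0.1, -0.2, -1.1]
grip_width: 0.0161
```

```bash
python3 - <<'E'
from h import *
o=ctrl.get_obs();print(o['ee_pos'],o['eef_rot'],o['force'],o['grip_width'],o['joint_vel'])
plan([.5640,-.0362,.155],14,1)
np.save('T7.npy',T_tool())
a=snap('wrist','w7.png');b=snap('scene','s7.png')
A=cv2.resize(a[120:330,160:360],(571,600),interpolation=cv2.INTER_CUBIC)
B=cv2.resize(b[120:220,165:203],(228,600),interpolation=cv2.INTER_CUBIC)
cv2.imwrite('pics/w7b.png',np.hstack([A,B])[:,:,::-1])
E
```

```text
[ 0.56472566 -0.03840405  0.17269569] [ 3.13953621 -0.00317659  0.24145941] [ 0.09981385 -0.1584663  -1.08775605] 0.016062856076616592 [-1.76618333e-02  4.01515906e-03 -2.54511542e-03 -2.63368169e-03
  2.74082261e-03 -2.04884445e-05]
[-0.0002, -0.0024, 0.0177] [0.12, -0.18, -0.17]
```

View pics/w7b.png

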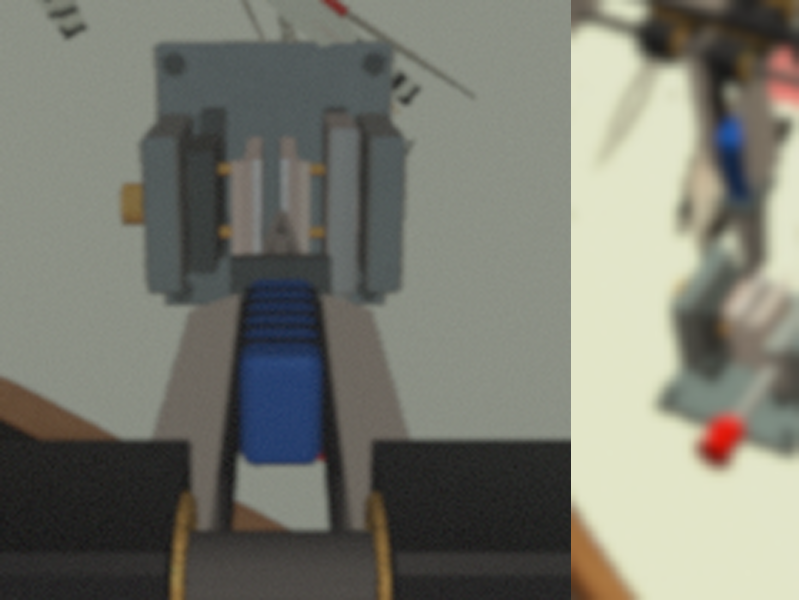

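Crop: the plates' inner edges are at u≈263 and 281 and the blade tip is at about (283,215). The tip needs to move roughly 3 mm along the tool's -y. I'll check that numerically.

```bash
python3 - <<'E'
from h import *
np.set_printoptions(precision=4,suppress=True,linewidth=200)
a=cv2.imread('pics/w7.png'); g=cv2.cvtColor(a,cv2.COLOR_BGR2GRAY)
print(np.arange(236,282))
for v in range(182,210,2): print(v,g[v,236:282])
T=np.load('T7.npy')
print('pred tip',proj('wrist',(T@[0,0,.0833,1])[:3],T),'slotmid',proj('wrist',[.5643,-.0362,.065],T))
E
```

```text
[236 237 238 239 240 241 242 243 244 245 246 247 248 249 250 251 252 253 254 255 256 257 258 259 260 261 262 263 264 265 266 267 268 269 270 271 272 273 274 275 276 277 278 279 280 281]
182 [ 43  43  58  71  91 106 117 118 116 114 116 117 123 129 126 109  91  84  85  85  84  91 111 127 127 118 112 111 113 120 123 119 107  89  84  81  73  67  79  94 103 108 108 107 108 107]
184 [ 41  40  54  73  93 109 118 119 118 114 117 115 121 128 125 109  89  87  84  87  85  88 110 124 125 116 112 112 114 118 122 120 108  94  88  85  73  69  78  95 104 108 109 108 108 106]
186 [ 42  41  52  71  93 110 118 121 117 115 116 115 122 129 127 110  90  85  86  87  84  89 110 121 123 114 112 112 113 120 124 119 109  94  88  84  76  71  78  94 106 108 108 108 109 107]
188 [ 42  43  53  73  93 110 119 120 118 114 114 118 121 128 127 109  90  84  85  86  84  90 108 123 122 117 109 110 115 121 123 120 106  93  87  83  75  71  80  98 106 108 108 108 107 106]
190 [ 46  46  51  73  92 110 120 120 119 115 114 116 122 127 126 109  89  85  86  87  82  90 109 122 123 117 111 112 115 118 121 120 107  92  87  83  75  
[... 1102 characters left out ...]
 111 119 122 117 107  94  94  93  89  82  89 102 106 108 109 106 105 105]
204 [ 44  46  50  64  85 106 118 121 119 117 118 115 123 128 125 105  88  82  84  81  82  86  85  86  81  81  86  94 104 117 125 116 101  91  84  81  73  68  85 103 106 108 108 107 106 104]
206 [ 44  45  54  66  85 105 119 122 120 116 115 117 121 127 125 107  88  82  78  78  82  84  83  84  77  76  78  84  98 111 121 116 100  93  86  84  73  68  85 101 107 106 107 107 104 106]
208 [ 49  52  59  69  83  97 108 108 105  98  94  96 100 104  98  89  78  71  67  67  70  74  73  71  66  63  65  70  77  88  96  93  84  78  74  72  65  64  79  96 106 108 108 104 106 105]
pred tip [257.646  202.7848] slotmid [255.1441 195.5835]
```

>>> play_rows --commands '[{"dx": 0,"dy": -0.004,"dz": 0.002,"ax": 0.1,"ay": -0.2,"az": -0.2},{"dx": 0,"dy": 0,"dz": 0.004,"ax": 0,"ay": 0,"az": 0},{"dx": 0,"dy": 0,"dz": 0.004,"ax": 0,"ay": 0,"az": 0},{"dx": 0,"dy": 0,"dz": 0,"ax": 0,"ay": 0,"az": 0},{"dx": 0,"dy": 0,"dz": 0,"ax": 0,"ay": 0,"az": 0}]'

```text
time_s: 13.1
ee_pos: [0.5642, -0.0364, 0.1632]
eef_rot: [3.14, -0.002, 0.242]
force: [-0.2, -0.4, -0.6]
grip_width: 0.0158
```

```bash
python3 - <<'E'
from h import *
np.set_printoptions(precision=4,suppress=True,linewidth=200)
o=ctrl.get_obs();print(o['ee_pos'],o['eef_rot'],o['force'])
T=T_tool();print('want delta along tool y from T7', (np.load('T7.npy')[:3,:3].T@(T[:3,3]-np.load('T7.npy')[:3,3])))
plan([.5645,-.0346,.155],14,1)
g=cv2.cvtColor(snap('wrist','w8.png'),cv2.COLOR_RGB2GRAY)
print(np.arange(236,282))
for v in range(170,210,4): print(v,g[v,236:282])
print('pred tip',proj('wrist',(T@[0.010,0,.0833,1])[:3],T))
E
```

```text
[ 0.5642 -0.0364  0.1632] [ 3.1404 -0.0016  0.242 ] [-0.2407 -0.3863 -0.633 ]
want delta along tool y from T7 [-0.     -0.0021  0.0095]
[0.0007, -0.0017, 0.0082] [0.07, -0.09, -0.14]
[236 237 238 239 240 241 242 243 244 245 246 247 248 249 250 251 252 253 254 255 256 257 258 259 260 261 262 263 264 265 266 267 268 269 270 271 272 273 274 275 276 277 278 279 280 281]
170 [ 51  51  48  52  69  81  85  87  84  84  87  87  94 102 102 104 103  96  88  85  86  86  84  85  91 100 105 105 101  94  88  85  87  89  86  85  89  89  81  73  63  74  91 103 106 108]
174 [ 46  43  39  48  67  76  83  87  85  85  86  93  98 107 108 105 101  91  82  86  87  85  84  86  94 104 106 105 107 104  98  89  85  86  85  87  85  87  82  72  66  76  92 103 106 107]
178 [ 48  48  59  68  78  91  97 103 104 107 107 107 110 111 117 122 123 105  88  87  87  83  87  92 107 122 122 116 108 107 105 104 103 102 101  96  91  87  85  80  69  79  94 104 108 109]
182 [ 52  58  73  83  89  93 101 114 117 118 117 114 115 117 121 128 127 109  89  85  88  87  85  94 111 124 124 119 111 108 110 115 119 119 114 104  95  89  89 
[... 497 characters left out ...]
  82  84  93 107 123 123 118 113 109 113 117 120 119 112  98  88  87  79  70  66  83  99 106 106 109]
198 [ 56  48  45  50  61  76  93 108 118 119 116 114 116 115 119 123 121 104  84  80  79  74  71  77  85 103 112 114 111 110 112 116 122 120 112  98  91  83  79  69  68  83  99 106 108 107]
202 [ 57  58  71  85  94  99 106 114 118 120 117 116 114 116 121 123 116 103  89  82  81  79  79  80  79  84  89  96 104 110 111 116 118 121 113 104  99  96  93  85  80  89 100 105 107 106]
206 [ 55  49  44  47  59  73  93 107 118 120 118 113 114 113 111 108  95  84  79  80  78  84  85  82  76  73  75  83  91  97 108 116 120 120 110  97  88  86  78  67  68  86 102 106 106 106]
pred tip [257.6443 192.0521]
```

>>> play_rows --commands '[{"dx": 0,"dy": -0.002,"dz": 0.003,"ax": 0,"ay": -0.1,"az": -0.1},{"dx": 0,"dy": -0.0005,"dz": 0.003,"ax": 0,"ay": 0,"az": 0},{"dx": 0,"dy": 0,"dz": 0.002,"ax": 0,"ay": 0,"az": 0},{"dx": 0,"dy": 0,"dz": 0,"ax": 0,"ay": 0,"az": 0},{"dx": 0,"dy": 0,"dz": 0,"ax": 0,"ay": 0,"az": 0}]'

```text
time_s: 13.57
ee_pos: [0.5635, -0.0336, 0.1543]
eef_rot: [3.14, 0.0, 0.244]
force: [0.1, -0.2, -0.7]
grip_width: 0.0157
```

>>> play_rows --commands '[{"dx": 0,"dy": 0.001,"dz": 0,"ax": 0,"ay": 0,"az": 0},{"dx": 0,"dy": 0,"dz": 0.003,"ax": 0,"ay": 0,"az": 0},{"dx": 0,"dy": 0,"dz": 0.003,"ax": 0,"ay": 0,"az": 0},{"dx": 0,"dy": 0,"dz": 0.003,"ax": 0,"ay": 0,"az": 0},{"dx": 0,"dy": 0,"dz": 0,"ax": 0,"ay": 0,"az": 0}]'

```text
time_s: 13.98
ee_pos: [0.5639, -0.0348, 0.1445]
eef_rot: [3.14, 0.0, 0.244]
force: [0.3, 0.7, -0.9]
grip_width: 0.0162
```

>>> play_rows --commands '[{"dx": 0,"dy": 0,"dz": 0.003,"ax": 0,"ay": 0,"az": 0},{"dx": 0,"dy": 0,"dz": 0.003,"ax": 0,"ay": 0,"az": 0},{"dx": 0,"dy": 0,"dz": 0.003,"ax": 0,"ay": 0,"az": 0},{"dx": 0,"dy": 0,"dz": 0,"ax": 0,"ay": 0,"az": 0},{"dx": 0,"dy": 0,"dz": 0,"ax": 0,"ay": 0,"az": 0}]'

```text
time_s: 14.4
ee_pos: [0.5638, -0.0348, 0.1342]
eef_rot: [3.14, 0.001, 0.244]
force: [-0.6, 0.2, -0.9]
grip_width: 0.0156
```

>>> play_rows --commands '[{"dx": 0,"dy": 0,"dz": 0.003,"ax": 0,"ay": 0,"az": 0},{"dx": 0,"dy": 0,"dz": 0.003,"ax": 0,"ay": 0,"az": 0},{"dx": 0,"dy": 0,"dz": 0.002,"ax": 0,"ay": 0,"az": 0},{"dx": 0,"dy": 0,"dz": 0,"ax": 0,"ay": 0,"az": 0},{"dx": 0,"dy": 0,"dz": 0,"ax": 0,"ay": 0,"az": 0}]'

```text
time_s: 14.82
ee_pos: [0.564, -0.035, 0.1256]
eef_rot: [3.14, -0.0, 0.244]
force: [0.9, -0.3, -0.1]
grip_width: 0.0159
```

>>> play_rows --commands '[{"dx": 0,"dy": 0,"dz": 0.002,"ax": 0,"ay": 0,"az": 0},{"dx": 0,"dy": 0,"dz": 0.002,"ax": 0,"ay": 0,"az": 0},{"dx": 0,"dy": 0,"dz": 0.002,"ax": 0,"ay": 0,"az": 0},{"dx": 0,"dy": 0,"dz": 0,"ax": 0,"ay": 0,"az": 0},{"dx": 0,"dy": 0,"dz": 0,"ax": 0,"ay": 0,"az": 0}]'

```text
time_s: 15.23
ee_pos: [0.5643, -0.0349, 0.1195]
eef_rot: [3.14, -0.001, 0.244]
force: [0.2, -0.5, 1.2]
grip_width: 0.0157
```

>>> play_rows --commands '[{"dx": 0,"dy": 0,"dz": 0.002,"ax": 0,"ay": 0,"az": 0},{"dx": 0,"dy": 0,"dz": 0.002,"ax": 0,"ay": 0,"az": 0},{"dx": 0,"dy": 0,"dz": 0.001,"ax": 0,"ay": 0,"az": 0},{"dx": 0,"dy": 0,"dz": 0,"ax": 0,"ay": 0,"az": 0},{"dx": 0,"dy": 0,"dz": 0,"ax": 0,"ay": 0,"az": 0}]'

```text
time_s: 15.65
ee_pos: [0.5647, -0.0349, 0.1147]
eef_rot: [3.139, -0.002, 0.244]
force: [0.2, -0.1, 2.2]
grip_width: 0.0155
```

```bash
python3 - <<'E'
from h import *
for i in range(6):
    o=ctrl.get_obs();print(o['time_s'],o['ee_pos'],o['eef_rot'],o['force'],o['moment']); viewer.camera('wrist')
E
```

```text
15.65 [ 0.56472356 -0.03494318  0.11466151] [ 3.13927027e+00 -2.31719926e-03  2.43952171e-01] [ 0.19277027 -0.14502535  2.20912357] [-0.01747587 -0.01285463 -0.01900152]
15.7 [ 0.5647398  -0.03492593  0.11467827] [ 3.13928286e+00 -2.34267823e-03  2.43970951e-01] [-0.33719977  0.29224221  2.03390703] [ 0.00670346  0.05425174 -0.01877938]
15.75 [ 0.56470264 -0.03492488  0.11465649] [ 3.13934564e+00 -2.26102790e-03  2.43927627e-01] [-0.23685959 -1.09481919  0.87823392] [-0.06202205  0.03768143 -0.06054405]
15.8 [ 0.56472052 -0.03492898  0.11466043] [ 3.13930413e+00 -2.33000218e-03  2.43941757e-01] [ 0.28972513  0.42623223 -0.11162965] [ 0.0522305  -0.04868754 -0.05385413]
15.85 [ 0.56471312 -0.0349256   0.11467708] [ 3.13930297e+00 -2.31521403e-03  2.43934231e-01] [-1.06763826  1.06886291  1.41080974] [ 0.01766417  0.02819299 -0.04565356]
15.9 [ 0.5647206  -0.0349184   0.11469246] [ 3.13928615e+00 -2.32897432e-03  2.43944939e-01] [-0.066893   -0.48570651  1.43145522] [0.04039317 0.009917   0.00762405]
```

>>> play_rows --commands '[{"dx": 0,"dy": 0,"dz": 0.001,"ax": 0,"ay": 0,"az": 0},{"dx": 0,"dy": 0,"dz": 0.001,"ax": 0,"ay": 0,"az": 0},{"dx": 0,"dy": 0,"dz": 0.001,"ax": 0,"ay": 0,"az": 0},{"dx": 0,"dy": 0,"dz": 0.001,"ax": 0,"ay": 0,"az": 0},{"dx": 0,"dy": 0,"dz": 0.001,"ax": 0,"ay": 0,"az": 0}]'

```text
time_s: 16.37
ee_pos: [0.5651, -0.0349, 0.11]
eef_rot: [3.139, -0.004, 0.244]
force: [-0.9, 0.2, 3.4]
grip_width: 0.0156
```

```bash
python3 - <<'E'
from h import *
F=[]
for i in range(8):
    o=ctrl.get_obs();F.append(o['force']); a=viewer.camera('wrist')
print(o['time_s'],o['ee_pos'],o['eef_rot'],np.mean(F,0),np.round(F,1)[:,2])
b=snap('side','s9.png')
cv2.imwrite('pics/w9.png',np.hstack([cv2.resize(a[120:330,160:360],(380,400),interpolation=cv2.INTER_CUBIC),cv2.resize(b[215:300,230:315],(400,400),interpolation=cv2.INTER_CUBIC)])[:,:,::-1])
E
```

```text
16.7167 [ 0.56504308 -0.03490369  0.10987514] [ 3.13902333 -0.00336562  0.24395191] [0.56081183 0.42685451 1.33987575] [ 3.4  3.   1.2  0.7  0.8  1.   0.9 -0.1]
```

View pics/w9.png

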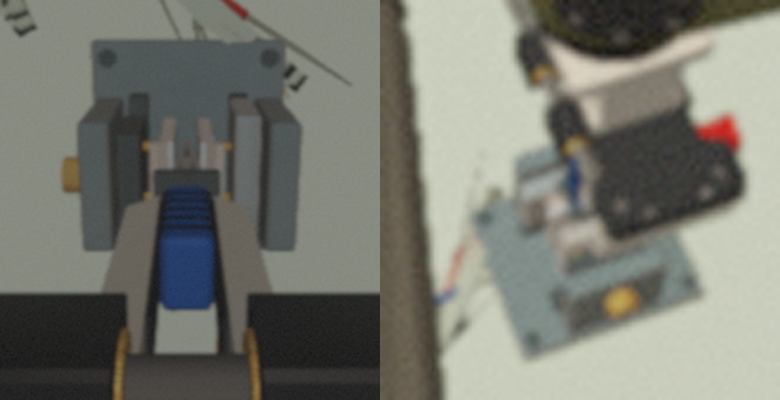

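The blade is in the slot with plates visible on both sides (about u 168 and 203, blade at 187), and the collar is about 19 mm above the plate tops. The moving push is about 4 N, so I'm handing in.

```bash
python3 - <<'E'
from h import *
print(workorder.hand_in()); o=ctrl.get_obs(); print(o['time_s'],o['ee_pos'],o['force'],o['grip_width'])
E
```

```text
the job is handed in; nothing more can be done
None
the job is handed in; nothing more can be done
```

I checked the gap as asked and handed the job in at about 16.8 s, with the gauge still held in the slot. No verdict came back.

- **Slide:** I pulled the red knob out to its stop (about 24 N felt) and pushed it home to its stop (about 29 N felt), a travel of about 26 mm. The picture afterwards showed the two plates facing each other again.
- **Gauge:** I lifted the smaller gauge from the stand and lowered the blade upright between the plates. The gap measured about 6 mm in the pictures. The tip ended roughly 23 mm past first touch, worked out from that gap, and the collar about 19 mm above the plate tops.
- **Last checks:**
  - The push while moving down was about 4 N, allowing for the gauge's weight, and side forces were near zero.
  - With the arm at rest, the measured upward force fell to about 1 N. The 3 to 6 N drag therefore shows only while the gauge is moving.
  - The grip held at 15.6 mm and the tilt was under 0.3°.
- **What went wrong on the way:**
  - The first move calls were refused because the rows were incomplete.
  - My first try at gripping the knob was off-centre and too high. It pushed the knob sideways with about 30 N, so I opened, re-centred and gripped again.

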